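# Seat a flow-cell chip in the corner pocket of a chip reader and clip it down

### The job

Load the white flow-cell chip into the chip reader for a reading, using only pushes of the fingertips: it is slid, never lifted or carried. Push the chip across the black deck until its long side lies flat against the steel rail, well short of the corner pocket, and only then slide it along the rail into the pocket until it is fully home against the end stop. Then push the thumb tab of the steel stage clip round to its stop so that its sprung foot bears on the chip and holds it over the window, and leave the vial, the bottle and the tin beside the reader where they are.

Things in the scene. Friction and masses are not known exactly. Their poses are not given: they have to be found in the camera images.
- reader: The chip reader, fixed to the worktop: low white housing 180 x 270 mm (its x by y), flat black deck 34 mm above the worktop. Origin: centre of its underside, on the worktop. x points across the deck to the rail, y along the rail to the pocket (operator's left), z up. Deck and chip are slick (friction about 0.25).
- rail (a point): Point on the deck at the foot of the rail's inner face, reader axes; in the reader's frame x = 62, y = 0, z = 34 mm. The straight steel rail, 14 mm thick and 12 mm high, runs along y from y = -120 to +95 mm.
- stop (a point): Point on the deck at the foot of the end stop's inner face, reader axes; in the reader's frame x = 42, y = 65, z = 34 mm. The stop is an aluminium block 10 mm high, y = 65 to 95, x = 8 to 76 mm.
- lip (a point): Point on the deck at the pocket mouth, reader axes; in the reader's frame x = 20, y = 48, z = 34 mm: where the inner face of the lip ends. The lip, 6 mm high and 12 mm thick, runs from here parallel to the rail to the stop; a bevelled lead-in reaches out to y = 43 mm. Rail, stop and lip form the corner pocket, 42 mm wide for the 40 mm chip.
- seat (a point): Point on the deck, reader axes, where the centre of the chip's underside is when the chip is home, touching rail and end stop: x = 42, y = 35, z = 34 mm in the reader's frame, over the round reading window.
- chip: Loose flow-cell chip: white slab, square edges, 40 mm (its x) by 60 mm (its y) by 8 mm thick, about 50 g, grey glass cell and two black port seals on top. Origin: centre of its underside. It starts on the deck at front right, clear of rail and clip, within 0.5 rad of the reader's axes. Home, its 60 mm side lies along the rail, its +y end at the stop.
- clip (a joint): Angle of the stage clip about its upright pivot, rad. 0: it points along the reader's -x; it grows counter-clockwise from above. At 1.57 it points along -y and its foot meets the front edge of a seated chip; 1.98 is the stop, foot on the middle of the chip. Starts at 0.1 to 0.7, stays where left: friction is 1 N at the tab, about 4 N more as the foot climbs on the chip.
- clip_pivot (a point): Pivot of the stage clip, on top of the end stop: x = 22, y = 81 mm in the reader's frame, 44 mm above the worktop. A steel boss of 15 mm diameter stands round it, up to 54 mm above the worktop.
- clip_leaf: Sprung steel leaf of the clip, 11 mm wide, turning with it; origin at the pivot, its own -x points along the leaf. Underside 14 mm above the deck. A dome foot 50 mm from the pivot hangs to 6.7 mm above the deck, 1.3 mm below the chip's top: the leaf springs up as the foot rides on to the chip, which it then presses with about 2 N.
- clip_tab (a point): Centre of the thumb tab, 64.5 mm from the pivot: upright steel plate on the end of the leaf, 18 mm long along the leaf (55.5 to 73.5 mm from the pivot), 2.5 mm thick, rising from 15 to 35 mm above the deck (49 to 69 mm above the worktop). Its flat faces look along the direction of swing.
- buffer_vial: A bystander: small capped vial, 25 mm diameter, 55 mm tall, standing left of the reader. Origin: centre of its foot.
- brown_bottle: A bystander: small brown bottle with a black cap, 33 mm diameter, 65 mm tall, standing left of the reader. Origin: centre of its foot.
- tin: A bystander: flat tin with a dark lid, 70 x 112 x 28 mm, lying right of the reader. Origin: centre of its underside.
Not all that is in view belongs to the job. Of the things like the chip, leave any that is yellow; of the rest the larger one is meant.

How it is judged (in metres and radians):
On the way, in this order (a step that is already met when the one before it is completed fails the run):
1. the chip lies flat against the rail, still well short of the pocket (x of chip in the frame of seat above -0.003 m and angle between the y axis of chip and the y axis of reader, either way round below 0.08 rad and y of chip in the frame of seat below -0.03 m), for 0.1 s.
2. the chip is home in the pocket, the clip not yet swung in (y of chip in the frame of seat above -0.002 m and x of chip in the frame of seat above -0.0025 m and angle between the y axis of chip and the y axis of reader, either way round below 0.05 rad and value of joint clip below 1.3 rad), for 0.2 s.
3. the clip is swung to its stop and its foot bears on the chip (value of joint clip above 1.8 rad and contact force between clip_leaf and chip above 0.8 N), for 0.2 s.
At the end, for the whole second after the job is handed in: The chip lies flat in the corner pocket, within 2 mm of home against rail and end stop and square to them within 0.05 rad, at rest; the clip stands within 0.18 rad of its stop (above 1.8 rad) and its foot presses on the chip with more than 0.8 N (all of step 3 and x of chip in the frame of seat between -0.002 and 0.002 m and y of chip in the frame of seat between -0.002 and 0.002 m and z of chip in the frame of seat between -0.0015 and 0.0015 m and angle between the y axis of chip and the y axis of reader, either way round below 0.05 rad and angle between chip's own z axis and vertical below 0.05 rad and linear speed of chip below 0.01 m/s); the robot touches nothing.
It fails at once if the chip is lifted, carried or tipped instead of slid (z of chip in the frame of seat above 0.005 m or angle between chip's own z axis and vertical above 0.2 rad).
It fails at once if the chip is pushed off the deck (z of chip in the frame of seat below -0.006 m).
It fails at once if the vial, the bottle or the tin is moved (distance of any of buffer_vial, brown_bottle, tin from where it was at the start of the episode above 0.015 m).
It also fails if it takes over 59 s, if anything falls off the work surface, if the arm or the gripper's body presses on something with over 40 N, if the wrist force passes 120 N, or if a joint passes its speed limit or range.

### The arm

A 6-joint arm with a two-finger parallel gripper is mounted at the origin on a cart in front of the work surface, level with it; the furniture and walls round the work are solid. World frame = base frame: x ahead of the robot, y to its left, z up, the work surface at z = 0. Lengths are in mm, angles in rad, forces in N, time in s.
With the tool pointing down it reaches from about 275 to 1000 mm from the base axis. Payload 8.4 kg.
Tool frame: the origin (TCP) lies at the very end of the fingers, on their centre line; the grasp point (between the pads) lies 19 mm behind it; z points along the fingers, y is the direction in which the jaws open and shut (so a half turn about z gives the same grasp; the last joint's range is limited). The gripper opens to 85 mm and grips with 20 to 120 N. Pads are 22 mm wide; open, the fingers measure 114 mm over their backs; the gripper's body (76 mm by 85 mm) begins 54 mm behind the grasp point. The pads swing forward as they close: fully open they stand 13 mm farther back than shut.
Start: joints at [-1.307, 0.353, 1.633, -0, 1.155, -0.002], TCP at [164.174, -603.054, 231.281] pointing down, gripper open.
Joint ranges: [-2.63, 2.63], [-0.92, 2.1], [0.06, 2.66], [-1.3, 4.44], [0, 2.69], [-3.02, 3.02]. Speed limits (rad/s): [2.22, 2.22, 2.79, 3.14, 3.14, 3.14].

### API

Orientations are given as [roll, pitch, yaw] about the fixed x, y, z axes, in that order (R = Rz(yaw) Ry(pitch) Rx(roll)).
In Python, from rig import sense, grab_frame, get_calibration, sign_off, boxes_of, trace gives the robot as it stands.
- The arm moves only by the tool servo_tool, never from a script. Its argument "rows" is a list of rows, each a list of 3 entries, a list of its own where there are three numbers: the finger opening in mm, from 0 to 85.4, then the shift along the tool's x, y, z in mm, then the turn, a rotation vector about the tool's x, y, z in degrees. A call has 1 to 8 rows; each row shifts and turns the commanded pose from where the row before left it, along the tool's axes as they then stand; what a row does not reach is not made up. A row lasts 1/8 s, in which the tool goes at most 62.5 mm and 10.7 degrees, less where a joint would pass 70% of its speed; a pose out of reach is approached as far as the arm can. A call is refused whole if a number of a shift passes 62.5 or a number of a turn 10.7, either way. A call with a gripper value outside its range is refused whole. The fingers move at their own pace and stop on an object; "force" is the grip in N (left out, the last holds). Time passes only in rows, so rows that do not move let the fingers close. It gives the time, the measured TCP pose, the force and the opening at its end, in the units of the state.
- sense(): the state, without advancing time (a new reading comes with each control period).
- grab_frame(name): name is "side" or "top" or "wrist"; returns the picture (420x560x3 uint8, blue, green, red); there is no depth.
- get_calibration(name): a dict with "intrinsics" (3x3 intrinsics, pixels), "world_to_cam" (4x4, takes a point from world to camera coordinates). Camera axes: x right, y down, z forward; pixel columns grow to the right and rows downward; lengths in mm; the calibration is good to about 2 mm. A picture is of the moment at which its call begins: read the wrist's pose just before it. get_calibration takes no time and is no camera call; for the wrist camera it gives the pose at the moment of the call.
- sign_off(): hands the job in, once; it reports no verdict.
Trained networks look in the newest picture that a camera, given by its name, has taken for a name from the list of things; names that differ only in an ending like _2 or _b are one class to them, and where a whole thing is asked for, a point or a joint stands for the part that bears it (a point fixed in the world has none). Each returns a list of dicts, best first, with "conf" (0 to 1); they miss things now and then, are a little off and sometimes report something else, mostly with a low value. They report only what shows in the picture. A call takes as long as a camera call. They do not tell look-alikes from the thing itself.
- boxes_of(camera, thing): "centre" ([x, y, z] in mm, in the coordinates of the camera as it stood for that picture, good to about 4 mm: the middle of the surface that is visible of it).
- trace(camera, thing): "mask" (420x560 bool, what is visible of it).
The state is a dict: "clock": time; "qpos": joint angles; "qvel": joint speeds; "joint_efforts": joint torques, N m; "eef_pos": TCP position; "tcp_rot": TCP orientation; "contact_force": force on the tool from outside, world axes, zero at the start; "wrist_torque": the same for the moment, N m; "opening": opening from 0.0 (shut) to 1.0 (fully open).
Only numpy, scipy, OpenCV 4.12 (cv2) and the standard library are available. Lean on these libraries where they do the work, as an engineer would, in place of code of your own. Each camera call takes 0.05 s, during which the arm holds its last target. There are 200 camera calls.

## Working session

There is one attempt and no reset: what is moved stays moved. The work goes in short steps, Python scripts to look and compute and a tool call to move; the robot and the scene stay as the last step left them, time stands still between calls to the robot, and variables do not carry over. Pictures are saved under pics/ and viewed, about 8 in all and at most 12, crops included, and the job is handed in when it is done.

Besides the shell and the picture viewer there is one more tool, called by a JSON object that holds its "fn" and its "kwargs", one argument or row to a line. servo_tool: Moves the arm, as the interface text tells. Its arguments: {"type":"object","properties":{"rows":{"type":"array","items":{"type":"array"}},"force":{"type":"number"}},"required":["rows"]}

```bash
mkdir -p pics
cat > h.py <<'E'
import numpy as np, cv2
from rig import sense, grab_frame, get_calibration, sign_off, boxes_of, trace
def w(cam,p):
    T=np.array(get_calibration(cam)["world_to_cam"]); return (np.linalg.inv(T)@np.append(p,1))[:3]
def ray(cam,uv,z,C=None):
    C=C or get_calibration(cam);T=np.linalg.inv(np.array(C["world_to_cam"]));K=np.array(C["intrinsics"])
    d=T[:3,:3]@np.linalg.inv(K)@np.array([uv[0],uv[1],1.]);o=T[:3,3];return o+d*(z-o[2])/d[2]
def proj(cam,p):
    C=get_calibration(cam);q=(np.array(C["world_to_cam"])@np.append(p,1))[:3];q=np.array(C["intrinsics"])@q;return q[:2]/q[2]
E
python3 - <<'E'
from h import *
print(sense())
ims=[]
for c in("top","side"):
    im=grab_frame(c);cv2.imwrite(f"pics/{c}0.png",im)
    for t in("reader","chip","clip","clip_tab","buffer_vial","brown_bottle","tin"):
        for b in boxes_of(c,t)[:3]: 
            p=w(c,b["centre"]);print(c,t,round(b["conf"],2),p.round(0),proj(c,p).round(0))
E
```

```text
{'clock': 0.0, 'qpos': array([-1.30738942e+00,  3.53653096e-01,  1.63412101e+00,  3.32531051e-05,
        1.15518539e+00, -2.39119518e-03]), 'qvel': array([ 0.00046374, -0.00107965,  0.00071074, -0.00101537, -0.0015066 ,
       -0.00029145]), 'joint_efforts': array([ 2.78842366e-03, -6.05241466e+01, -3.42063582e+01,  2.62683634e-04,
        9.27218789e-03,  1.52792083e-06]), 'eef_pos': array([ 164.0692934 , -602.60013924,  230.56419912]), 'tcp_rot': array([-3.14022589e+00, -3.36721778e-05,  2.65784633e-01]), 'contact_force': array([0.33893371, 0.01757857, 0.05201936]), 'wrist_torque': array([-0.05192921,  0.00112686, -0.02804229]), 'opening': 1.0014069189936006}
top reader 0.82 [575. 102.  33.] [262. 194.]
top chip 0.85 [577.  35.  40.] [292. 192.]
top chip 0.75 [408.  -7.   8.] [312. 267.]
top chip 0.65 [ 490. -141.    9.] [369. 230.]
top clip 0.51 [564. 161.  52.] [235. 199.]
top clip 0.45 [577. 102.  28.] [262. 193.]
top clip 0.4 [561. 150.  50.] [240. 200.]
top clip_tab 0.59 [562. 151.  48.] [240. 200.]
top buffer_vial 0.63 [ 618. -115.   29.] [357. 174.]
top buffer_vial 0.41 [522. 270.  46.] [186. 219.]
top brown_bottle 0.58 [610. 294.  51.] [174. 179.]
top tin 0.63 [ 623. -116.   28.] [357. 171.]
side reader 0.58 [558. 142.  32.] [255. 240.]
side reader 0.58 [513. 276.  33.] [244. 290.]
side reader 0.38 [ 614. -111.   24.] [280. 178.]
side chip 0.78 [572.  37.  37.] [271. 209.]
side chip 0.74 [407.  -3.   2.] [348. 230.]
side clip_tab 0.56 [543. 144.  53.] [261. 234.]
side buffer_vial 0.71 [516. 279.  33.] [242. 290.]
side brown_bottle 0.8 [603. 304.  35.] [191. 284.]
side brown_bottle 0.32 [559. 137.  37.] [255. 236.]
side tin 0.83 [ 616. -112.   26.] [280. 177.]
```

```bash
python3 -c "
import cv2,numpy as np
a=cv2.imread('pics/top0.png');cv2.imwrite('pics/t0.png',cv2.resize(a,(800,600),interpolation=cv2.INTER_CUBIC))"
```

```text
(no output)
```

View pics/t0.png

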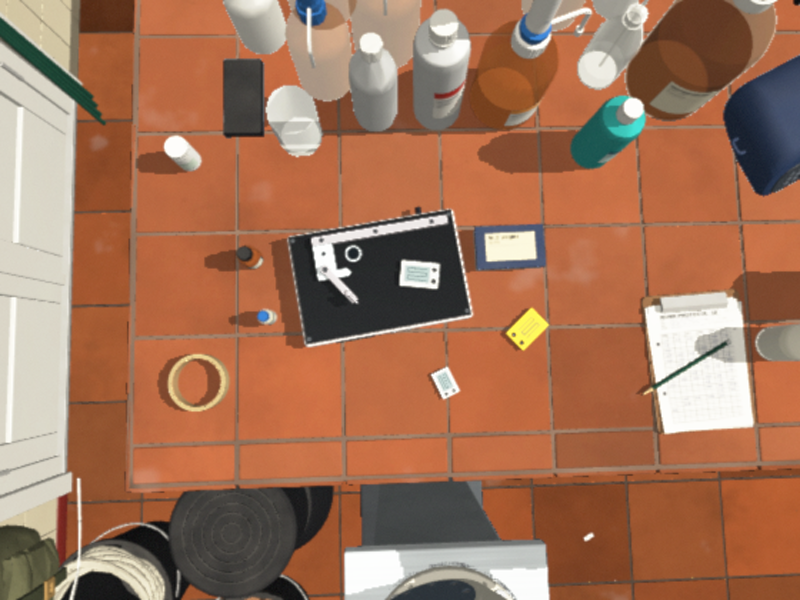

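The candidates, in 800 px view pixels, are:
- the white slab on the deck at (419,275)
- a yellow one at (526,329), excluded by its colour
- a smaller white one on the worktop at (445,382)

The deck one fits: it is white, the larger of the two, and at front right on the deck. I'll confirm it with a wrist close-up.

```bash
cat >> h.py <<'E'
from scipy.spatial.transform import Rotation as R
def plan(tgts,cur=None):
    """tgts: list of (x,y,z,yaw,n); tool down. prints rows"""
    if cur is None:
        s=sense();cur=(*s["eef_pos"],s["tcp_rot"][2])
    p=np.array(cur[:3],float);yaw=cur[3]
    for x,y,z,yw,n in tgts:
        d=(np.array([x,y,z])-p)/n;dy=(yw-yaw)/n
        for i in range(n):
            b=R.from_euler('xyz',[np.pi,0,yaw]).inv().apply(d);
            print([[round(float(v),1) for v in b],[0,0,round(float(-np.degrees(dy)),1)]],end=",");p=p+d;yaw+=dy
        print()
E
python3 - <<'E'
from h import *
C=np.linalg.inv(get_calibration("wrist")["world_to_cam"]);print(C.round(2), get_calibration("wrist")["intrinsics"])
plan([(480,40,330,1.74,16)])
E
```

```text
[[ 2.6000e-01 -9.2000e-01 -3.1000e-01  2.4273e+02]
 [-9.6000e-01 -2.5000e-01 -8.0000e-02 -5.8042e+02]
 [ 0.0000e+00  3.2000e-01 -9.5000e-01  3.7375e+02]
 [ 0.0000e+00  0.0000e+00  0.0000e+00  1.0000e+00]] [[348.53022773   0.         280.15260294]
 [  0.         348.53022773 207.29163614]
 [  0.           0.           1.        ]]
[[29.6, -33.6, -6.2], [0, 0, -5.3]],[[32.6, -30.7, -6.2], [0, 0, -5.3]],[[35.3, -27.6, -6.2], [0, 0, -5.3]],[[37.6, -24.2, -6.2], [0, 0, -5.3]],[[39.7, -20.7, -6.2], [0, 0, -5.3]],[[41.5, -16.9, -6.2], [0, 0, -5.3]],[[42.8, -13.0, -6.2], [0, 0, -5.3]],[[43.9, -9.0, -6.2], [0, 0, -5.3]],[[44.5, -5.0, -6.2], [0, 0, -5.3]],[[44.8, -0.9, -6.2], [0, 0, -5.3]],[[44.7, 3.3, -6.2], [0, 0, -5.3]],[[44.2, 7.4, -6.2], [0, 0, -5.3]],[[43.3, 11.4, -6.2], [0, 0, -5.3]],[[42.1, 15.3, -6.2], [0, 0, -5.3]],[[40.5, 19.1, -6.2], [0, 0, -5.3]],[[38.6, 22.8, -6.2], [0, 0, -5.3]],
```

Run:
```python
from h import *
plan([(545,140,230,1.74,16)])
```

```text
[[35.2, -38.6, 0.1], [0, 0, -5.3]],[[38.6, -35.2, 0.1], [0, 0, -5.3]],[[41.6, -31.5, 0.1], [0, 0, -5.3]],[[44.4, -27.5, 0.1], [0, 0, -5.3]],[[46.7, -23.3, 0.1], [0, 0, -5.3]],[[48.6, -18.9, 0.1], [0, 0, -5.3]],[[50.2, -14.3, 0.1], [0, 0, -5.3]],[[51.3, -9.7, 0.1], [0, 0, -5.3]],[[52.0, -4.9, 0.1], [0, 0, -5.3]],[[52.2, -0.1, 0.1], [0, 0, -5.3]],[[52.0, 4.7, 0.1], [0, 0, -5.3]],[[51.3, 9.5, 0.1], [0, 0, -5.3]],[[50.2, 14.1, 0.1], [0, 0, -5.3]],[[48.7, 18.7, 0.1], [0, 0, -5.3]],[[46.8, 23.1, 0.1], [0, 0, -5.3]],[[44.5, 27.3, 0.1], [0, 0, -5.3]],
```

{"fn": "servo_tool", "kwargs": {
  "rows": [
    [0,[35,-39,0],[0,0,-5.3]],
    [0,[39,-35,0],[0,0,-5.3]],
    [0,[42,-31,0],[0,0,-5.3]],
    [0,[44,-27,0],[0,0,-5.3]],
    [0,[47,-23,0],[0,0,-5.3]],
    [0,[49,-19,0],[0,0,-5.3]],
    [0,[50,-14,0],[0,0,-5.3]],
    [0,[51,-10,0],[0,0,-5.3]]
  ]
}}

```text
clock: 1.8
eef_pos: [355.8, -230.5, 231.6]
tcp_rot: [3.141, -0.0, 1.009]
contact_force: [0.8, -0.2, -1.2]
opening: -0.004
```

{"fn": "servo_tool", "kwargs": {
  "rows": [
    [0,[52,-5,0],[0,0,-5.3]],
    [0,[52,0,0],[0,0,-5.3]],
    [0,[52,5,0],[0,0,-5.3]],
    [0,[51,9,0],[0,0,-5.3]],
    [0,[50,14,0],[0,0,-5.3]],
    [0,[49,19,0],[0,0,-5.3]],
    [0,[47,23,0],[0,0,-5.3]],
    [0,[44,27,0],[0,0,-5.3]]
  ]
}}

```text
clock: 2.8
eef_pos: [544.2, 141.6, 231.4]
tcp_rot: [3.141, 0.0, 1.749]
contact_force: [1.0, 0.8, -0.3]
opening: -0.002
```

{"fn": "servo_tool", "kwargs": {
  "rows": [
    [0,[0,0,0],[0,0,0]],
    [0,[0,0,0],[0,0,0]]
  ]
}}

```text
clock: 3.05
eef_pos: [543.0, 139.6, 231.0]
tcp_rot: [-3.141, 0.0, 1.746]
contact_force: [-1.2, 0.5, -0.7]
opening: 0.001
```

Run:
```python
from h import *
s=sense();print(s["clock"],s["eef_pos"],s["tcp_rot"],s["qpos"],s["opening"])
im=grab_frame("wrist");cv2.imwrite("pics/w1.png",im)
np.savez("w1.npz",**{k:np.array(v) for k,v in get_calibration("wrist").items()})
for t in("chip","clip","clip_tab","reader"):
    for b in boxes_of("wrist",t)[:3]:
        p=w("wrist",b["centre"]);print(t,round(b["conf"],2),p.round(0),proj("wrist",p).round(0))
cv2.imwrite("pics/w1b.png",cv2.resize(im,(800,600),interpolation=cv2.INTER_CUBIC))
```

```text
3.05 [543.00070759 139.59344661 230.97516856] [-3.14060156e+00  3.47893467e-04  1.74594595e+00] [ 2.49120842e-01  2.54347369e-01  1.77234200e+00 -3.04678129e-04
  1.11591740e+00  7.41053883e-02] 0.001430656804427281
chip 0.82 [409. -10.   8.] [147. 274.]
chip 0.77 [589.  56.  39.] [309. 261.]
clip 0.92 [570. 152.  53.] [310. 174.]
clip_tab 0.79 [558. 154.  47.] [298. 168.]
reader 0.91 [579. 141.  36.] [315. 183.]
reader 0.38 [ 590. -120.   27.] [281. 381.]
```

View pics/w1b.png

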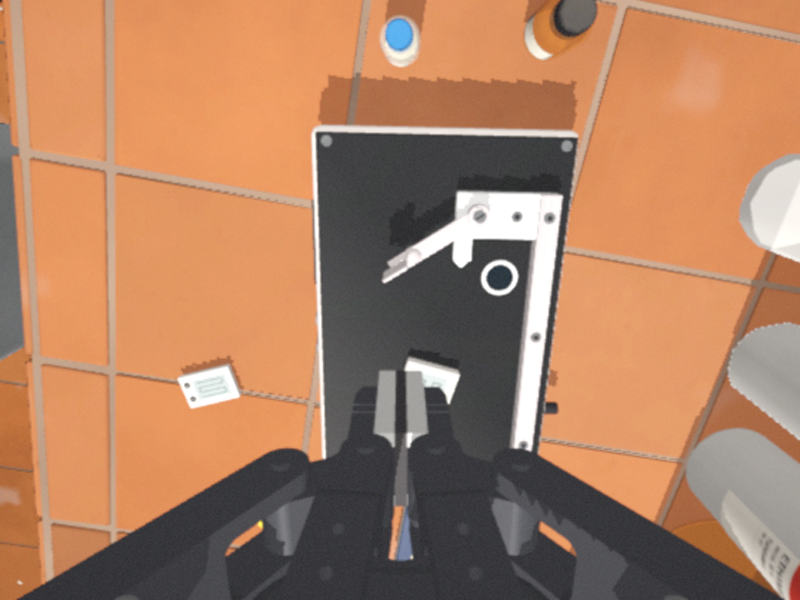

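The reader, the clip and the chip on the deck at (432,385) show up, but the chip is partly hidden by the fingers. The small white one is on the worktop at (210,385). I'll shift sideways for a clear view.

{"fn": "servo_tool", "kwargs": {
  "rows": [
    [0,[-25,-45,0],[0,0,0]],
    [0,[-25,-45,0],[0,0,0]],
    [0,[0,0,0],[0,0,0]],
    [0,[0,0,0],[0,0,0]]
  ]
}}

```text
clock: 3.8
eef_pos: [464.3, 74.6, 231.9]
tcp_rot: [3.14, -0.0, 1.745]
contact_force: [-0.4, 0.2, -0.5]
opening: 0.001
```

Run:
```python
from h import *
s=sense();print(s["clock"],s["eef_pos"],s["tcp_rot"])
im=grab_frame("wrist");cv2.imwrite("pics/w2.png",im)
np.savez("w2.npz",**{k:np.array(v) for k,v in get_calibration("wrist").items()})
for b in trace("wrist","chip")[:3]:
    m=b["mask"].astype(np.uint8);c,_=cv2.findContours(m,0,1);r=cv2.minAreaRect(max(c,key=cv2.contourArea))
    q=np.array([ray("wrist",p,42) for p in cv2.boxPoints(r)])[:,:2];print(round(b["conf"],2),r,m.sum(),q.round(0).tolist(),[round(np.linalg.norm(q[i]-q[i-1]),1) for i in range(4)],q.mean(0))
cv2.imwrite("pics/w2b.png",cv2.resize(im[50:350,180:560],(800,632),interpolation=cv2.INTER_CUBIC)[:600])
```

```text
3.8 [464.25016557  74.63392461 231.90011083] [ 3.13976092e+00 -1.40490029e-04  1.74454333e+00]
0.66 ((218.6609649658203, 231.17596435546875), (25.756202697753906, 40.67256164550781), 76.60750579833984) 988 [[389.0, 15.0], [427.0, 33.0], [437.0, 6.0], [397.0, -11.0]] [np.float64(28.3), np.float64(42.0), np.float64(28.0), np.float64(43.1)] [412.37074847  10.76741347]
0.57 ((381.0565490722656, 236.34164428710938), (39.75495910644531, 56.97537612915039), 19.65382194519043) 2114 [[555.0, 7.0], [560.0, 68.0], [601.0, 61.0], [598.0, -1.0]] [np.float64(44.0), np.float64(61.3), np.float64(41.6), np.float64(62.4)] [578.41062847  33.60544255]
```

View pics/w2b.png

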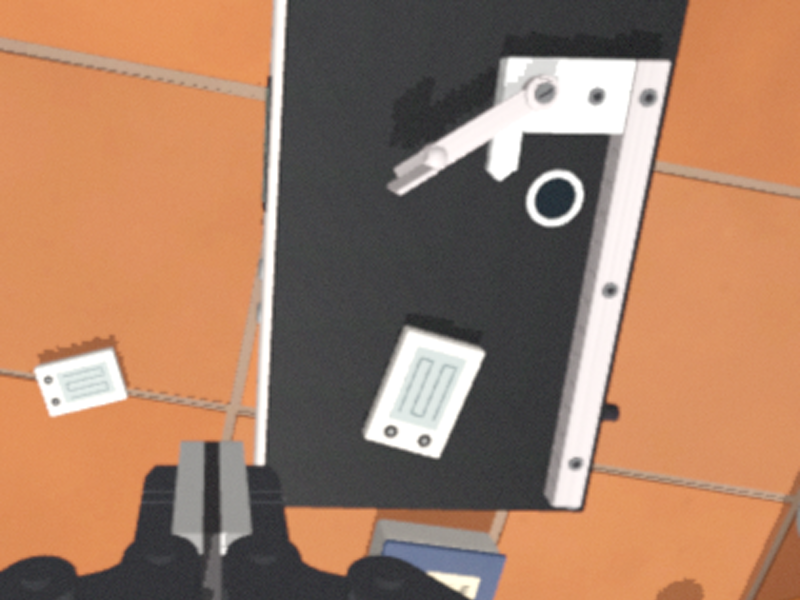

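The crop confirms it. The slab on the deck at (425,392) is clearly larger than the white one on the worktop at (82,382), so it is the chip. The clip leaf runs from the pivot (541,92) to the tab (402,180). I'll fit the reader pose from known points.

```bash
cat > fit.py <<'E'
from h import *
from scipy.optimize import least_squares
o2=lambda u,v:(180+u/2.105,50+v/2.107)
o1=lambda u,v:(u*.7,v*.7)
obs=[("w2",o2(554,198),(42,35,34)),("w2",o2(541,92),(22,81,54)),("w2",o2(503,60),(8,95,44)),("w2",o2(670,62),(76,95,46)),
("w2",o2(581,509),(76,-120,46)),("w2",o2(555,508),(62,-120,46)),
("w1",o1(499,278),(42,35,34)),("w1",o1(480,214),(22,81,54)),("w1",o1(457,193),(8,95,44)),("w1",o1(562,195),(76,95,46))]
S={k:np.load(k+".npz") for k in("w1","w2")}
def f(v):
    c,s=np.cos(v[2]),np.sin(v[2]);r=[]
    for k,uv,(x,y,z) in obs:
        q=S[k]["world_to_cam"]@np.array([v[0]+c*x-s*y,v[1]+s*x+c*y,z,1]);q=S[k]["intrinsics"]@q[:3];r+=list(q[:2]/q[2]-uv)
    return np.array(r)
s=least_squares(f,[575,102,.17],loss="soft_l1");V=s.x
if __name__=="__main__":
    print(V,s.fun.reshape(-1,2).round(1).tolist())
    np.save("V.npy",V)
    def toR(p):
        d=np.array(p[:2])-V[:2];c,s=np.cos(V[2]),np.sin(V[2]);return np.array([c*d[0]+s*d[1],-s*d[0]+c*d[1]])
    C={k:S["w2"][k] for k in S["w2"]}
    for n,u,z in [("tabtop",(396,180),68),("foot",(436,157),50),("chipTL",(408,326),42),("TR",(485,349),42),("BR",(440,457),42),("BL",(366,437),42)]:
        print(n,toR(ray("w2",o2(*u),z,C)).round(1))
    for t in [(578,34)]:print(toR(t))
E
python3 fit.py
```

```text
[5.79340748e+02 9.36746694e+01 1.62944246e-01] [[-0.4, 0.9], [1.5, 1.4], [1.4, -0.3], [-0.4, -0.3], [0.2, -0.5], [-0.4, -0.2], [0.0, -0.6], [-0.6, 1.9], [-0.2, -0.4], [-0.1, -0.6]]
tabtop [-39.9  47.1]
foot [-19.  55.]
chipTL [-21.4 -24.3]
TR [ 16.8 -35.5]
BR [  1.6 -93.8]
BL [-36.8 -83. ]
[-11.00366063 -58.66671305]
```

```bash
cat >> h.py <<'E'
import os
V=np.load("V.npy") if os.path.exists("V.npy") else None
def W(x,y): c,s=np.cos(V[2]),np.sin(V[2]);return V[0]+c*x-s*y,V[1]+s*x+c*y
def toR(p):
    d=np.array(p[:2])-V[:2];c,s=np.cos(V[2]),np.sin(V[2]);return np.array([c*d[0]+s*d[1],-s*d[0]+c*d[1]])
def planR(t,cur=None): plan([(*W(x,y),z,V[2]+np.pi/2+a,n) for x,y,z,a,n in t],cur)
def chip(cam="wrist",z=42):
    for b in trace(cam,"chip")[:3]:
        c,_=cv2.findContours(b["mask"].astype(np.uint8),0,1);r=cv2.minAreaRect(max(c,key=cv2.contourArea))
        q=np.array([toR(ray(cam,p,z)) for p in cv2.boxPoints(r)]);print("chip",round(b["conf"],2),q.round(1).tolist(),q.mean(0).round(1))
E
python3 - <<'E'
from h import *
print(toR(sense()["eef_pos"]))
planR([(-56,-62,80,0,4),(-56,-62,37,0,2)])
E
```

```text
[-116.20549671    0.31443802]
[[-15.8, 14.9, 37.9], [0, 0, 0.2]],[[-15.7, 14.9, 37.9], [0, 0, 0.2]],[[-15.7, 15.0, 37.9], [0, 0, 0.2]],[[-15.6, 15.0, 37.9], [0, 0, 0.2]],
[[0.0, -0.0, 21.5], [0, 0, 0.0]],[[0.0, -0.0, 21.5], [0, 0, 0.0]],
```

{"fn": "servo_tool", "kwargs": {
  "rows": [
    [0,[-15.7,15,38],[0,0,0.2]],
    [0,[-15.7,15,38],[0,0,0.2]],
    [0,[-15.7,15,38],[0,0,0.2]],
    [0,[-15.7,15,38],[0,0,0.1]],
    [0,[0,0,20],[0,0,0]],
    [0,[0,0,15],[0,0,0]],
    [0,[0,0,7],[0,0,0]],
    [0,[0,0,0],[0,0,0]]
  ]
}}

```text
clock: 4.9
eef_pos: [533.4, 23.4, 37.3]
tcp_rot: [-3.142, -0.0, 1.734]
contact_force: [-0.4, -0.1, 0.9]
opening: 0.001
```

Run:
```python
from h import *
s=sense();print(toR(s["eef_pos"]),s["eef_pos"],s["tcp_rot"],s["contact_force"])
im=grab_frame("wrist");cv2.imwrite("pics/w3.png",im);chip()
cv2.imwrite("pics/w3b.png",im[80:380,150:560])
```

```text
[-56.6993512  -61.89958306] [533.4340472   23.39700815  37.28362701] [-3.14150577e+00 -3.45220409e-05  1.73408319e+00] [-0.38189042 -0.08936558  0.85881078]
chip 0.94 [[-177.9, -43.9], [-138.7, -33.8], [-137.3, -58.1], [-178.6, -69.3]] [-158.1  -51.3]
chip 0.77 [[-38.0, -78.4], [-21.7, -21.7], [16.9, -36.5], [4.9, -97.2]] [ -9.5 -58.5]
chip 0.49 [[-38.2, 50.7], [-15.1, 50.7], [-14.2, 41.9], [-37.8, 41.8]] [-26.3  46.3]
```

View pics/w3b.png

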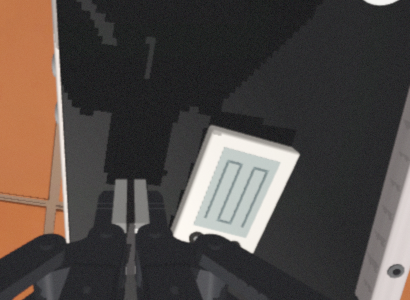

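The fingertips at (130,180) are down left of the chip at (240,190), with a clear path to it. Pushing towards the rail now.

{"fn": "servo_tool", "kwargs": {
  "rows": [
    [0,[0,6,0],[0,0,0]],
    [0,[0,6,0],[0,0,0]],
    [0,[0,6,0],[0,0,0]],
    [0,[0,6,0],[0,0,0]],
    [0,[0,6,0],[0,0,0]],
    [0,[0,6,0],[0,0,0]],
    [0,[0,6,0],[0,0,0]],
    [0,[0,6,0],[0,0,0]]
  ]
}}

```text
clock: 6.0
eef_pos: [581.1, 31.0, 37.3]
tcp_rot: [-3.142, 0.0, 1.734]
contact_force: [-0.3, 0.5, 0.0]
opening: -0.001
```

{"fn": "servo_tool", "kwargs": {
  "rows": [
    [0,[0,4,0],[0,0,0]],
    [0,[0,4,0],[0,0,0]],
    [0,[0,3,0],[0,0,0]],
    [0,[0,2,0],[0,0,0]],
    [0,[0,2,0],[0,0,0]],
    [0,[0,2,0],[0,0,0]],
    [0,[0,0,0],[0,0,0]]
  ]
}}

```text
clock: 6.88
eef_pos: [597.6, 33.7, 37.3]
tcp_rot: [3.141, 0.0, 1.734]
contact_force: [0.7, -0.5, -0.3]
opening: 0.004
```

Run:
```python
from h import *
s=sense();print(toR(s["eef_pos"]),s["eef_pos"],s["contact_force"])
im=grab_frame("wrist");cv2.imwrite("pics/w4.png",im);chip()
```

```text
[  8.29881    -62.14982993] [597.61183449  33.69434766  37.28661587] [ 0.67711646 -0.53462273 -0.28409993]
chip 0.73 [[15.1, -23.7], [54.5, -23.7], [60.4, -82.1], [15.9, -82.2]] [ 36.5 -52.9]
```

{"fn": "servo_tool", "kwargs": {
  "rows": [
    [0,[0,2,0],[0,0,0]],
    [0,[0,2,0],[0,0,0]],
    [0,[0,1,0],[0,0,0]],
    [0,[0,0,0],[0,0,0]]
  ]
}}

```text
clock: 7.48
eef_pos: [602.5, 34.5, 37.3]
tcp_rot: [3.141, 0.0, 1.734]
contact_force: [-0.4, 1.0, 0.3]
opening: -0.0
```

{"fn": "servo_tool", "kwargs": {
  "rows": [
    [0,[0,1,0],[0,0,0]],
    [0,[0,0,0],[0,0,0]]
  ]
}}

```text
clock: 7.72
eef_pos: [603.4, 34.6, 37.3]
tcp_rot: [-3.142, -0.0, 1.734]
contact_force: [0.2, 0.7, -0.1]
opening: 0.0
```

{"fn": "servo_tool", "kwargs": {
  "rows": [
    [0,[0,1,0],[0,0,0]],
    [0,[0,0,0],[0,0,0]]
  ]
}}

```text
clock: 7.98
eef_pos: [603.6, 34.7, 37.1]
tcp_rot: [-3.14, -0.0, 1.734]
contact_force: [-3.5, -0.7, 1.2]
opening: 0.002
```

{"fn": "servo_tool", "kwargs": {
  "rows": [
    [0,[0,0.7,0],[0,0,0]],
    [0,[0,0,0],[0,0,0]]
  ]
}}

```text
clock: 8.22
eef_pos: [603.6, 34.7, 36.9]
tcp_rot: [-3.139, -0.0, 1.734]
contact_force: [-6.9, -0.9, 3.3]
opening: 0.0
```

Run:
```python
from h import *
s=sense();print(toR(s["eef_pos"]),s["eef_pos"],s["contact_force"])
im=grab_frame("wrist");cv2.imwrite("pics/w5.png",im[60:360,150:550]);chip()
```

```text
[ 14.36738469 -62.0897952 ] [603.59028536  34.73805655  36.89889409] [-6.90777455 -0.87326784  3.3073761 ]
chip 0.91 [[20.2, -81.0], [21.1, -22.6], [60.9, -23.8], [65.1, -82.6]] [ 41.8 -52.5]
chip 0.64 [[-52.0, 50.4], [-17.9, 50.4], [-18.6, 41.9], [-53.4, 41.9]] [-35.5  46.2]
```

View pics/w5.png

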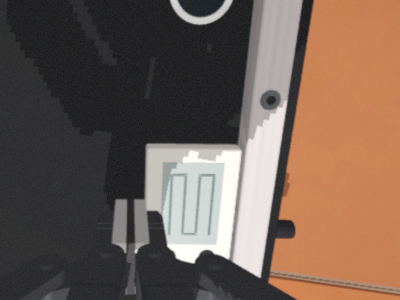

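The chip lies flat along the rail at (195,200), with its centre at about (42,-53), so step 1 is met. Next I go round behind its near end.

{"fn": "servo_tool", "kwargs": {
  "rows": [
    [0,[0,-9,0],[0,0,0]],
    [0,[0,-9,0],[0,0,0]],
    [0,[-16,0,0],[0,0,0]],
    [0,[-16,0,0],[0,0,0]],
    [0,[-16,0,0],[0,0,0]],
    [0,[0,22,0],[0,0,0]],
    [0,[0,22,0],[0,0,0]],
    [0,[0,0,0],[0,0,0]]
  ]
}}

```text
clock: 9.32
eef_pos: [640.2, -9.1, 37.4]
tcp_rot: [3.14, 0.0, 1.733]
contact_force: [-0.7, 0.2, -0.6]
opening: -0.003
```

Run:
```python
from h import *
s=sense();print(toR(s["eef_pos"]),s["eef_pos"],s["contact_force"])
im=grab_frame("wrist");cv2.imwrite("pics/w6.png",im);chip()
```

```text
[  43.33954076 -111.31839494] [640.16474216  -9.13847442  37.38524051] [-0.72037622  0.15421706 -0.58554379]
chip 0.67 [[19.8, -25.4], [58.5, -25.4], [60.9, -84.7], [16.7, -84.7]] [ 39. -55.]
chip 0.6 [[-93.7, -147.2], [-67.1, -147.1], [-76.0, -190.5], [-104.7, -190.5]] [ -85.4 -168.8]
```

{"fn": "servo_tool", "kwargs": {
  "rows": [
    [0,[6,-1,0],[0,0,0]],
    [0,[6,0,0],[0,0,0]],
    [0,[6,0,0],[0,0,0]],
    [0,[6,0,0],[0,0,0]],
    [0,[6,0,0],[0,0,0]],
    [0,[6,0,0],[0,0,0]],
    [0,[6,0,0],[0,0,0]],
    [0,[6,0,0],[0,0,0]]
  ]
}}

```text
clock: 10.42
eef_pos: [629.7, 39.4, 37.3]
tcp_rot: [-3.142, -0.0, 1.734]
contact_force: [-0.2, 0.5, 0.3]
opening: 0.0
```

Run:
```python
from h import *
s=sense();print(toR(s["eef_pos"]),s["eef_pos"],s["contact_force"])
im=grab_frame("wrist");cv2.imwrite("pics/w7.png",im[20:320,100:500]);chip()
```

```text
[ 40.84889388 -61.74014849] [629.66429756  39.37901219  37.27339216] [-0.1877874   0.45429858  0.2553656 ]
chip 0.87 [[21.5, 10.8], [60.7, 10.8], [63.5, -48.8], [18.8, -48.9]] [ 41.1 -19. ]
```

View pics/w7.png

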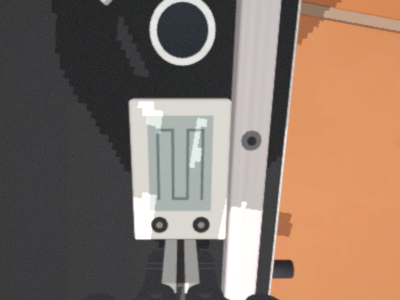

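The chip at (180,170) slides square along the rail. Continuing into the pocket.

{"fn": "servo_tool", "kwargs": {
  "rows": [
    [0,[5,0.2,0],[0,0,0]],
    [0,[5,0.2,0],[0,0,0]],
    [0,[5,0.2,0],[0,0,0]],
    [0,[5,0.2,0],[0,0,0]],
    [0,[5,0,0],[0,0,0]],
    [0,[5,0,0],[0,0,0]],
    [0,[5,0,0],[0,0,0]],
    [0,[5,0,0],[0,0,0]]
  ]
}}

```text
clock: 11.52
eef_pos: [624.0, 78.9, 37.3]
tcp_rot: [-3.142, 0.0, 1.734]
contact_force: [-0.3, -0.4, 0.5]
opening: -0.003
```

{"fn": "servo_tool", "kwargs": {
  "rows": [
    [0,[4,0,0],[0,0,0]],
    [0,[3,0,0],[0,0,0]],
    [0,[2,0,0],[0,0,0]],
    [0,[1,0,0],[0,0,0]],
    [0,[0,0,0],[0,0,0]]
  ]
}}

```text
clock: 12.15
eef_pos: [622.4, 88.4, 37.3]
tcp_rot: [-3.142, -0.0, 1.734]
contact_force: [0.4, -0.1, -0.2]
opening: -0.0
```

{"fn": "servo_tool", "kwargs": {
  "rows": [
    [0,[2,0,0],[0,0,0]],
    [0,[1,0,0],[0,0,0]],
    [0,[0,0,0],[0,0,0]]
  ]
}}

```text
clock: 12.52
eef_pos: [621.9, 91.5, 37.3]
tcp_rot: [3.142, -0.0, 1.734]
contact_force: [-0.2, 0.2, 0.2]
opening: -0.002
```

{"fn": "servo_tool", "kwargs": {
  "rows": [
    [0,[1,0,0],[0,0,0]],
    [0,[1,0,0],[0,0,0]],
    [0,[0,0,0],[0,0,0]]
  ]
}}

```text
clock: 12.9
eef_pos: [621.6, 93.4, 37.3]
tcp_rot: [-3.142, -0.0, 1.734]
contact_force: [0.3, -0.3, 0.1]
opening: 0.001
```

Run:
```python
from h import *
s=sense();print(toR(s["eef_pos"]),s["eef_pos"],s["contact_force"])
im=grab_frame("wrist");cv2.imwrite("pics/w8.png",im[20:320,100:500]);chip()
```

```text
[41.66299681 -7.09991855] [621.60365185  93.42754115  37.27623862] [ 0.3390223  -0.31541473  0.11076722]
chip 0.8 [[22.0, 65.2], [61.2, 65.2], [63.9, 5.5], [19.2, 5.5]] [41.6 35.3]
```

View pics/w8.png

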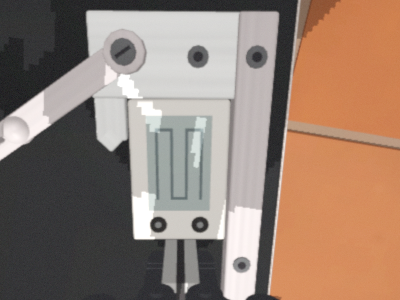

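The chip at (180,165) is in the pocket and close to the stop, but no reaction force shows yet. I'll push on in small steps until it does.

{"fn": "servo_tool", "kwargs": {
  "rows": [
    [0,[0.8,0,0],[0,0,0]],
    [0,[0,0,0],[0,0,0]]
  ]
}}

```text
clock: 13.25
eef_pos: [621.4, 93.9, 37.2]
tcp_rot: [-3.141, 0.0, 1.734]
contact_force: [0.0, -2.0, 0.6]
opening: -0.002
```

{"fn": "servo_tool", "kwargs": {
  "rows": [
    [0,[0.8,0,0],[0,0,0]],
    [0,[0,0,0],[0,0,0]]
  ]
}}

```text
clock: 13.5
eef_pos: [621.2, 94.0, 37.3]
tcp_rot: [-3.141, 0.001, 1.734]
contact_force: [-0.0, -6.3, 1.3]
opening: 0.003
```

{"fn": "servo_tool", "kwargs": {
  "rows": [
    [0,[0.8,0,0],[0,0,0]],
    [0,[0,0,0],[0,0,0]]
  ]
}}

```text
clock: 13.75
eef_pos: [621.2, 94.2, 37.3]
tcp_rot: [-3.141, 0.002, 1.734]
contact_force: [0.3, -9.9, 0.2]
opening: 0.003
```

The stop reaction is now about 10 N, so the chip is home. A light nudge on its long side will make sure it is against the rail, on the way to the clip.

{"fn": "servo_tool", "kwargs": {
  "rows": [
    [0,[-10,0,0],[0,0,0]],
    [0,[-10,0,0],[0,0,0]],
    [0,[0,-21,0],[0,0,0]],
    [0,[0,-21,0],[0,0,0]],
    [0,[22,0,0],[0,0,0]],
    [0,[22,0,0],[0,0,0]],
    [0,[0,6,0],[0,0,0]],
    [0,[0,5,0],[0,0,0]]
  ]
}}

```text
clock: 14.75
eef_pos: [587.8, 114.7, 37.4]
tcp_rot: [3.141, -0.0, 1.734]
contact_force: [-0.3, -0.8, 0.0]
opening: 0.0
```

{"fn": "servo_tool", "kwargs": {
  "rows": [
    [0,[0,2,0],[0,0,0]],
    [0,[0,1,0],[0,0,0]],
    [0,[0,1,0],[0,0,0]],
    [0,[0,0,0],[0,0,0]]
  ]
}}

```text
clock: 15.25
eef_pos: [590.7, 114.8, 37.3]
tcp_rot: [-3.141, -0.0, 1.733]
contact_force: [0.5, 0.6, 0.3]
opening: 0.001
```

Run:
```python
from h import *
s=sense();print(toR(s["eef_pos"]),s["eef_pos"],s["contact_force"])
im=grab_frame("wrist");cv2.imwrite("pics/w9.png",im);chip()
for t in("clip_tab","clip"):
    for b in boxes_of("wrist",t)[:2]:
        p=w("wrist",b["centre"]);print(t,round(b["conf"],2),toR(p).round(1),p[2],proj("wrist",p).round(0))
```

```text
[14.60293441 19.05807127] [590.65857113 114.8492448   37.25363039] [0.52722368 0.5820825  0.30146273]
chip 0.79 [[21.0, 65.7], [60.9, 65.7], [67.1, 6.3], [21.8, 6.2]] [42.7 36. ]
chip 0.59 [[-126.3, -40.9], [-123.0, -27.7], [-119.0, -27.7], [-122.3, -40.9]] [-122.6  -34.3]
chip 0.45 [[-78.3, 131.7], [81.6, 131.7], [110.0, -30.7], [-117.8, -30.8]] [-1.1 50.5]
clip_tab 0.56 [-12.2  64.7] 49.24922647510414 [210. 191.]
clip 0.6 [-0.4 62.4] 50.55032116580065 [240. 198.]
```

View pics/w9.png

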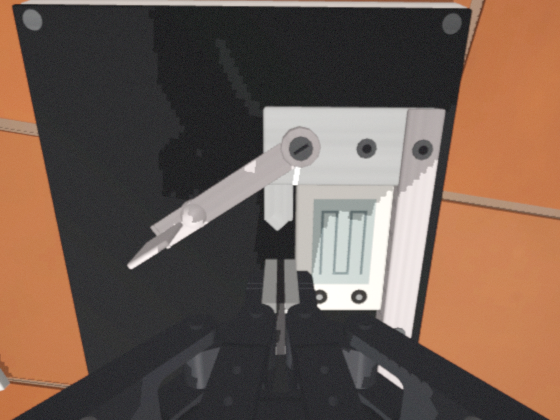

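The chip sits against rail and stop at (345,240), with no gap left at the nudge. The clip leaf runs from the pivot (300,148) past the foot (193,212) to the tab at about (150,245). I'll measure its angle and plan the swing.

Run:
```python
from h import *
pv=np.array([22,81])
for uv,z in [((193,212),52),((140,255),68)]:
    d=toR(ray("wrist",uv,z))-pv;print(np.arctan2(-d[1],-d[0]),np.hypot(*d))
def P(a,z,n,d=8.85,r=67):
    p=pv+r*np.array([-np.cos(a),-np.sin(a)])-d*np.array([np.sin(a),-np.cos(a)]);return (*p,z,a-np.pi/2,n)
planR([(0,19,60,0,2),(-20,50,95,P(.25,0,1)[3]*.5,4),P(.25,95,4),P(.25,56,2)])
c=(*W(*P(.25,0,1)[:2]),56,V[2]+.25)
planR([P(.25+.105*i,56,1) for i in range(1,17)],c)
```

```text
0.528158214602918 47.29486977199223
0.5455695094640709 66.27709349617697
[[-0.1, -7.3, -11.3], [0, 0, -0.0]],[[-0.1, -7.3, -11.3], [0, 0, -0.0]],
[[7.8, -5.0, -8.8], [0, 0, 9.5]],[[6.8, -6.2, -8.8], [0, 0, 9.5]],[[5.7, -7.2, -8.8], [0, 0, 9.5]],[[4.4, -8.1, -8.8], [0, 0, 9.5]],
[[0.7, -8.5, -0.0], [0, 0, 9.5]],[[-0.7, -8.5, -0.0], [0, 0, 9.5]],[[-2.1, -8.2, -0.0], [0, 0, 9.5]],[[-3.4, -7.8, -0.0], [0, 0, 9.5]],
[[0.0, 0.0, 19.5], [0, 0, -0.0]],[[0.0, 0.0, 19.5], [0, 0, -0.0]],
[[-0.6, 7.1, 0.0], [0, 0, -6.0]],
[[-0.6, 7.1, 0.0], [0, 0, -6.0]],
[[-0.6, 7.1, 0.0], [0, 0, -6.0]],
[[-0.6, 7.1, 0.0], [0, 0, -6.0]],
[[-0.6, 7.1, 0.0], [0, 0, -6.0]],
[[-0.6, 7.1, 0.0], [0, 0, -6.0]],
[[-0.6, 7.1, 0.0], [0, 0, -6.0]],
[[-0.6, 7.1, 0.0], [0, 0, -6.0]],
[[-0.6, 7.1, 0.0], [0, 0, -6.0]],
[[-0.6, 7.1, 0.0], [0, 0, -6.0]],
[[-0.6, 7.1, 0.0], [0, 0, -6.0]],
[[-0.6, 7.1, 0.0], [0, 0, -6.0]],
[[-0.6, 7.1, 0.0], [0, 0, -6.0]],
[[-0.6, 7.1, 0.0], [0, 0, -6.0]],
[[-0.6, 7.1, 0.0], [0, 0, -6.0]],
[[-0.6, 7.1, 0.0], [0, 0, -6.0]],
```

{"fn": "servo_tool", "kwargs": {
  "rows": [
    [0,[0,-7.3,-20],[0,0,0]],
    [0,[0,-7.3,-20],[0,0,0]],
    [0,[7.8,-5,-4.5],[0,0,9.5]],
    [0,[6.8,-6.2,-4.5],[0,0,9.5]],
    [0,[5.7,-7.2,-4.5],[0,0,9.5]],
    [0,[4.4,-8.1,-4.5],[0,0,9.5]],
    [0,[0.7,-8.5,0],[0,0,9.5]],
    [0,[-0.7,-8.5,0],[0,0,9.5]]
  ]
}}

```text
clock: 16.45
eef_pos: [537.1, 149.6, 95.4]
tcp_rot: [3.142, -0.0, 0.733]
contact_force: [-0.0, -0.3, -0.4]
opening: -0.001
```

{"fn": "servo_tool", "kwargs": {
  "rows": [
    [0,[-2.1,-8.2,0],[0,0,9.5]],
    [0,[-3.4,-7.8,0],[0,0,9.5]],
    [0,[0,0,0],[0,0,0]]
  ]
}}

```text
clock: 16.82
eef_pos: [522.8, 159.0, 95.3]
tcp_rot: [-3.142, 0.0, 0.409]
contact_force: [0.7, -0.1, -0.2]
opening: -0.002
```

Run:
```python
from h import *
s=sense();print(toR(s["eef_pos"]),s["eef_pos"],s["tcp_rot"][2]-V[2],s["contact_force"])
im=grab_frame("wrist");cv2.imwrite("pics/w10.png",im)
```

```text
[-45.245197    73.59006454] [522.7567857  158.95009127  95.3277479 ] 0.24591319908373152 [ 0.71495992 -0.11837248 -0.24875428]
```

View pics/w10.png

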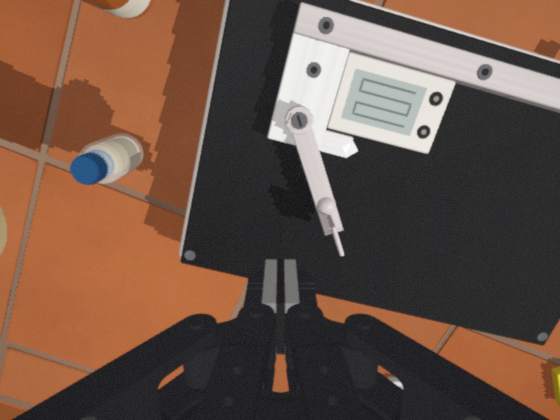

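The fingertips at (281,265) are behind the tab at (338,240), and the vial at (105,160) is clear. Descending to start the swing.

{"fn": "servo_tool", "kwargs": {
  "rows": [
    [0,[0,0,20],[0,0,0]],
    [0,[0,0,19],[0,0,0]],
    [0,[0,0,0],[0,0,0]],
    [0,[-0.6,7.1,0],[0,0,-6]],
    [0,[-0.6,7.1,0],[0,0,-6]],
    [0,[-0.6,7.1,0],[0,0,-6]],
    [0,[-0.6,7.1,0],[0,0,-6]],
    [0,[0,0,0],[0,0,0]]
  ]
}}

```text
clock: 17.88
eef_pos: [537.0, 133.4, 57.1]
tcp_rot: [3.141, -0.001, 0.826]
contact_force: [0.0, -0.4, -0.3]
opening: 0.004
```

{"fn": "servo_tool", "kwargs": {
  "rows": [
    [0,[-0.6,7.1,0],[0,0,-6]],
    [0,[-0.6,7.1,0],[0,0,-6]],
    [0,[-0.6,7.1,0],[0,0,-6]],
    [0,[-0.6,7.1,0],[0,0,-6]],
    [0,[-0.6,7.1,0],[0,0,-6]],
    [0,[-0.6,7.1,0],[0,0,-6]],
    [0,[0,0,0],[0,0,0]]
  ]
}}

```text
clock: 18.75
eef_pos: [572.2, 111.1, 56.7]
tcp_rot: [3.141, -0.0, 1.452]
contact_force: [0.6, 0.3, -0.5]
opening: -0.002
```

Run:
```python
from h import *
s=sense();print(toR(s["eef_pos"]),s["eef_pos"],s["tcp_rot"][2]-V[2],s["contact_force"])
im=grab_frame("wrist");cv2.imwrite("pics/w11.png",im)
```

```text
[-4.21347776 18.39660428] [572.19870834 111.14406313  56.70814465] 1.2893928912366315 [ 0.61037359  0.30839211 -0.53210361]
```

View pics/w11.png

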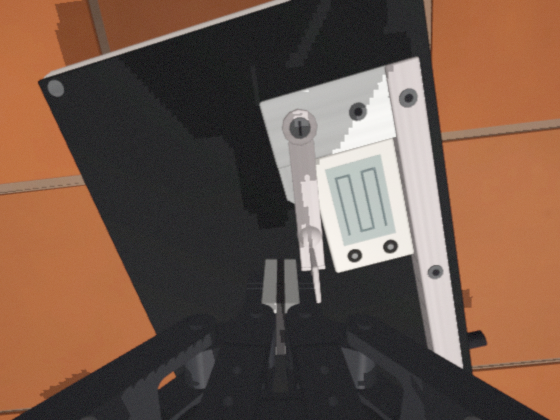

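The clip has followed to about 1.29 rad (tab at (318,285)) and the chip is still home. The foot is about to climb on, so I continue more slowly.

{"fn": "servo_tool", "kwargs": {
  "rows": [
    [0,[-0.4,4.7,0],[0,0,-4]],
    [0,[-0.4,4.7,0],[0,0,-4]],
    [0,[-0.4,4.7,0],[0,0,-4]],
    [0,[-0.4,4.7,0],[0,0,-4]],
    [0,[-0.4,4.7,0],[0,0,-4]],
    [0,[-0.4,4.7,0],[0,0,-4]],
    [0,[-0.4,4.7,0],[0,0,-4]],
    [0,[0,0,0],[0,0,0]]
  ]
}}

```text
clock: 19.8
eef_pos: [604.3, 111.5, 56.4]
tcp_rot: [3.142, 0.0, 1.94]
contact_force: [-0.7, 0.6, 0.3]
opening: 0.004
```

{"fn": "servo_tool", "kwargs": {
  "rows": [
    [0,[-0.3,3.5,0],[0,0,-3]],
    [0,[-0.3,3.5,0],[0,0,-3]],
    [0,[-0.2,2.4,0],[0,0,-2]],
    [0,[0,0,0],[0,0,0]]
  ]
}}

```text
clock: 20.3
eef_pos: [611.6, 113.6, 56.0]
tcp_rot: [-3.138, -0.0, 2.081]
contact_force: [-4.3, -4.4, 3.4]
opening: -0.003
```

Run:
```python
from h import *
s=sense();print(toR(s["eef_pos"]),s["eef_pos"],s["tcp_rot"][2]-V[2],s["contact_force"])
im=grab_frame("wrist");cv2.imwrite("pics/w12.png",im);chip()
```

```text
[35.07877004 14.44296559] [611.61186408 113.61694619  55.96928673] 1.9178494137150113 [-4.33384234 -4.42312536  3.40970413]
chip 0.83 [[58.7, 6.2], [37.0, 64.9], [58.2, 71.8], [82.5, 14.0]] [59.1 39.2]
```

{"fn": "servo_tool", "kwargs": {
  "rows": [
    [0,[-0.2,2.4,0],[0,0,-2]],
    [0,[-0.2,2.4,0],[0,0,-2]],
    [0,[0,0,0],[0,0,0]]
  ]
}}

```text
clock: 20.78
eef_pos: [613.7, 114.1, 55.6]
tcp_rot: [-3.133, -0.001, 2.151]
contact_force: [-11.8, -12.5, 8.5]
opening: -0.002
```

{"fn": "servo_tool", "kwargs": {
  "rows": [
    [0,[0,1.5,0],[0,0,0]],
    [0,[0,0,0],[0,0,0]]
  ]
}}

```text
clock: 21.02
eef_pos: [614.1, 114.4, 55.5]
tcp_rot: [-3.131, -0.001, 2.15]
contact_force: [-14.5, -14.2, 10.2]
opening: 0.004
```

Run:
```python
from h import *
s=sense();print(toR(s["eef_pos"]),s["eef_pos"],s["tcp_rot"][2]-V[2],s["contact_force"])
im=grab_frame("wrist");cv2.imwrite("pics/w13.png",im);chip()
```

```text
[37.65451539 14.84504265] [614.08826432 114.43154542  55.48764902] 1.9875018165182385 [-14.50492737 -14.18796385  10.16597404]
chip 0.79 [[21.3, 5.9], [21.0, 65.3], [42.4, 65.2], [45.1, 4.6]] [32.5 35.2]
```

View pics/w13.png

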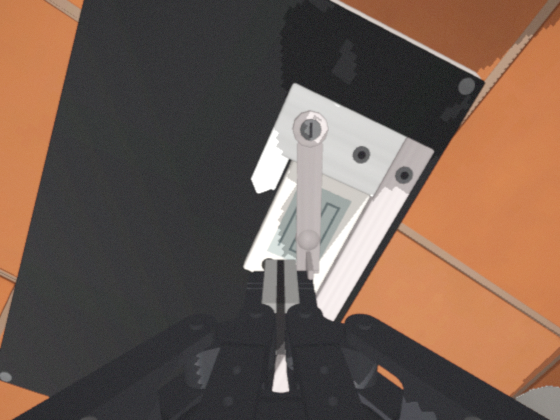

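The foot at (307,239) is now over the middle of the chip. The force climbs without further motion, so the clip is at its stop. Retreating and checking.

{"fn": "servo_tool", "kwargs": {
  "rows": [
    [0,[0,-8,0],[0,0,0]],
    [0,[0,-12,-2],[0,0,0]],
    [0,[0,-12,-40],[0,0,0]],
    [0,[0,-25,-45],[0,0,0]],
    [0,[0,-40,-40],[0,0,0]],
    [0,[20,-20,0],[0,0,0]],
    [0,[0,0,0],[0,0,0]],
    [0,[0,0,0],[0,0,0]]
  ]
}}

```text
clock: 22.12
eef_pos: [510.8, 69.9, 183.5]
tcp_rot: [3.14, 0.001, 2.152]
contact_force: [-0.1, 0.5, -1.1]
opening: 0.0
```

Run:
```python
from h import *
s=sense();print(s["clock"],toR(s["eef_pos"]),s["eef_pos"],s["contact_force"])
im=grab_frame("wrist");chip()
q=proj("wrist",[*W(42,40),42]).astype(int);print(q)
for n,p in [("foot at1.98",(22+50*.397,81-50*.918,50)),("at1.8",(22+50*.227,81-50*.974,50)),("pivot",(22,81,54)),("chipTL",(22,65,42)),("BL",(22,5,42)),("BR",(62,5,42))]:
    print(n,proj("wrist",[*W(*p[:2]),p[2]]).round(1)-(max(q[0]-100,0),max(q[1]-75,0)))
y0,x0=max(q[1]-75,0),max(q[0]-100,0)
cv2.imwrite("pics/w14.png",cv2.resize(im[y0:y0+150,x0:x0+200],None,fx=4,fy=4,interpolation=cv2.INTER_CUBIC))
grab_frame("top")
for t in("buffer_vial","brown_bottle","tin"):
    for b in boxes_of("top",t)[:2]: print(t,round(b["conf"],2),w("top",b["centre"]).round(0))
```

```text
22.125 [-71.46475837 -12.36050013] [510.82778788  69.88458741 183.53232455] [-0.09052208  0.47031789 -1.12507212]
chip 0.88 [[-193.2, -74.7], [-198.2, -47.1], [-160.1, -34.6], [-153.8, -62.0]] [-176.3  -54.6]
chip 0.77 [[-154.5, -173.3], [-127.3, -145.2], [-104.6, -176.4], [-132.4, -206.0]] [-129.7 -175.2]
chip 0.71 [[18.5, 5.7], [15.0, 65.1], [55.1, 64.3], [61.2, 3.5]] [37.4 34.6]
[426 191]
foot at1.98 [101.6  83.3]
at1.8 [90.9 82.3]
pivot [113.   22.8]
chipTL [96.1 39. ]
BL [ 59.8 102. ]
BR [ 99.5 119.4]
buffer_vial 0.63 [520. 269.  45.]
brown_bottle 0.67 [609. 292.  53.]
brown_bottle 0.41 [ 622. -133.   29.]
tin 0.67 [ 621. -133.   31.]
```

View pics/w14.png

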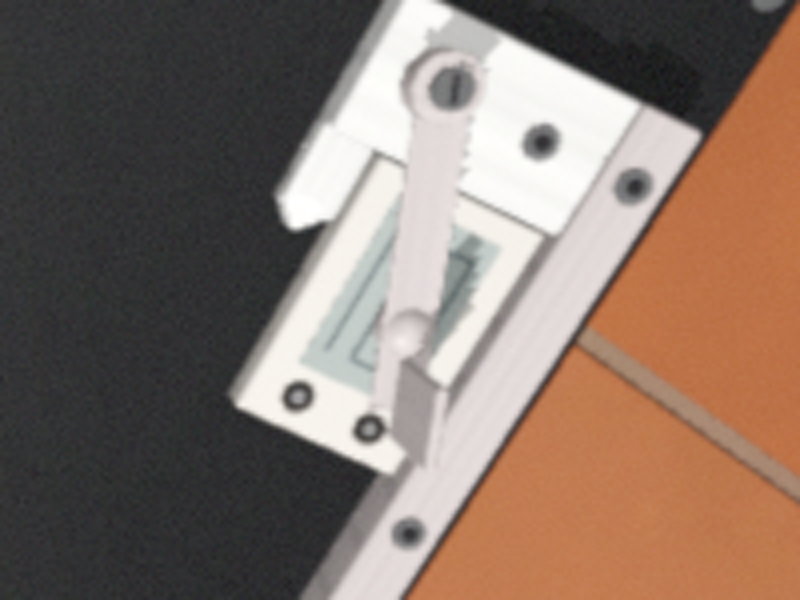

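The foot is at (407,330) and the prediction for 1.98 rad was (406,333). The chip corners match home to about 1 mm. The tin's network estimate differs from the start, probably because the arm covers part of it, so I'll compare the images directly.

Run:
```python
from h import *
a=cv2.imread("pics/top0.png");b=grab_frame("top")
for n,(x0,x1,y0,y1) in {"tin":(328,386,152,194),"tin right":(355,386,152,194),"vial":(172,200,210,234),"bottle":(162,190,168,192)}.items():
    d=cv2.absdiff(a,b)[y0:y1,x0:x1].max(2);print(n,(d>40).mean().round(3),(d>40).sum(0))
grab_frame("side")
for x in boxes_of("side","tin")[:1]: print(w("side",x["centre"]))
```

```text
tin 0.282 [42 41 41 41 42 42 42 42 42 42 42 38 24 23 20 19 16 11 11 11 11 11 11 10
  7  4  1  0  0  0  0  0  0  0  0  0  0  0  0  0  0  0  0  0  0  0  0  0
  0  0  0  0  0  0  0  0  0  0]
tin right 0.0 [0 0 0 0 0 0 0 0 0 0 0 0 0 0 0 0 0 0 0 0 0 0 0 0 0 0 0 0 0 0 0]
vial 0.305 [ 5  5  5  5  5  5  5  5  8 11 13 14 14 17 15 13  9  6  7 11 11  9  5  2
  0  0  0  0]
bottle 0.0 [0 0 0 0 0 0 0 0 0 0 0 0 0 0 0 0 0 0 0 0 0 0 0 0 0 0 0 0]
[ 612.03319125 -111.12531518   23.4563778 ]
```

```bash
python3 -c "
from h import *
sign_off();print(sense()['clock'])"
```

```text
the job is handed in; nothing more can be done
the job is handed in; nothing more can be done
```

The chip is home in the pocket, the clip is on its stop, and the job was handed in at about 22 s of the 59 s allowed. Hand-in reports no verdict, so this rests on my own checks.

**What I did:** With shut fingertips I pushed the chip flat against the rail, with its centre about 88 mm short of home. I then slid it along the rail until the end stop pushed back with about 10 N. A light nudge on its long side showed no gap at the rail. Last, I swung the clip tab round until the force reached about 20 N with almost no further motion, and backed the arm clear.

**Last checks:**
- **Clip:** its foot appears within about 1 px of where it should be at 1.98 rad, over the middle of the chip. The finger position at contact gave a slightly smaller angle, about 1.93 rad. I did not measure the foot's press on the chip.
- **Chip:** its visible corners agree with home to about 1–2 mm. The outline found by the network read up to 5 mm off in x, but the clip partly covered it, so I trusted the corners and the contact forces.
- **Tin:** the top-camera network put it 17 mm away, but the arm covered part of it. Its uncovered part is pixel-identical to the start, and the side camera puts it within about 4 mm of its start estimate.
- **Vial and bottle:** the bottle's image is unchanged. The vial's image changed, probably from the arm's shadow, but the network placed it within 2 mm of the start.

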